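# Clamp a heat sink with one turn of the press hand wheel

## Task

The heat-sink press is already finger-tight on the board. Put the clamping squeeze on: gently push the red hand wheel clockwise (seen from above) by its upright black handle through exactly one full turn, so that the handle comes to rest where it started, and only then press the green start button on the cure timer and let it go. Push with the tips or the outside of your fingers, never take the handle between them, and leave the tools and parts lying about where they are.

Things in the scene. Friction and masses are not known exactly. Their poses are not given: they have to be found in the camera images.
- press: blue bench screw press, fixed to the table; origin at the centre of its base's underside, below the wheel's axis; x runs from its front to its back, z up. Base 200 (x) x 260 mm; crosshead 56 x 250 mm, its top 182 mm above the table, column nuts to 190 mm at 105 mm either side of the axis. Green board, heat sink and sprung foot lie between base and crosshead
- hub (a point): point on the vertical axis of the red hand wheel, which lies level on top of the press; 249 mm above the table, level with the middle of the handle. Rim: 70 mm radius (centre line), 16 mm thick, top 218 mm above the table; three spokes; hub 42 mm across. A 16 mm threaded stem stands up through the hub to 250 mm and sinks 5 mm per turn
- handle (a point): middle of the upright black handle (230 to 277 mm above the table, about 23 mm in diameter, on a steel collar of 18 mm diameter), 70 mm from the wheel's axis, on the rim at the end of a spoke. The handle's sleeve spins freely on its pin. Only the handle stands above the rim, apart from the stem at the centre
- wheel (a joint): angle of the hand wheel in rad, growing clockwise seen from above; 0 has the handle at the front of the press (-x side); it starts anywhere from 0 to 3 rad, and can go from -3.5 to 13.5. The wheel is stiff (about 3 N at the handle keeps it moving) and stays where it is left
- start (a joint): travel of the timer's green start button in m: 0 is up, 0.006 fully down; it springs back up. Fully down takes 5 N
- start_top (a point): centre of the top face of the round green start button (30 mm in diameter) on top of the grey timer box (100 x 130 x 59 mm), which is fixed to the table; z up, pressed straight down
- drill: loose red and black cordless drill standing on its battery (115 x 75 mm), about 210 mm high and 230 mm long; origin at the centre of its underside, chuck to -x
- screwdriver: loose screwdriver lying on the table, 200 mm long along its x; origin at the middle of its length, underneath
- spare_sink: loose aluminium finned heat sink, 80 x 60 x 28 mm; origin at the centre of its underside
- tape: loose roll of black tape lying flat, 84 mm in diameter, 19 mm high, beside the press; origin at the centre of its underside
- jar: loose small pale jar with a steel lid, 56 mm in diameter, 75 mm high, beside the press; origin at the centre of its underside
- strip_board: loose brown circuit board, 55 x 200 mm, about 25 mm high with its parts; origin at the centre of its underside
- screw_tray: loose blue tray of screws, 100 x 140 x 30 mm; origin at the centre of its underside
Things that resemble listed ones, but are neither listed nor needed, are in the scene too. What is shaped like the part that bears start but brown or orange is not meant.

How it is judged (in metres and radians):
On the way, in this order (a step that is already met when the one before it is completed fails the run):
1. the hand wheel has been pushed one full turn clockwise and stands still with its handle back where it started (distance of handle from where it was at the start of the episode below 0.015 m and value of joint wheel between 5.5 and 10 rad and velocity of joint wheel between -0.1 and 0.1 rad/s), for 0.2 s.
2. the timer's start button is pressed down (value of joint start above 0.004 m), for 0.05 s.
At the end, for the whole second after the job is handed in: the hand wheel stands still one full turn clockwise from its start, the handle within 15 mm (about 12 degrees) of where it began; the timer's start button has been pressed at least 4 mm down after that and is up again (all of step 1 and value of joint start below 0.002 m); the robot touches nothing.
It fails at once if the start button is pressed before the wheel has been turned its one turn (value of joint start above 0.003 m and (distance of handle from where it was at the start of the episode above 0.015 m or value of joint wheel below 5.5 rad)).
It fails at once if the wheel is shoved or squeezed hard (more than 25 N on its handle, rim or spokes) (contact force between wheel and the fingers above 25 N or contact force between wheel and the arm above 25 N).
It fails at once if the handle is gripped: taken between the fingers and pressed by them (horizontal distance between the grasp point and handle below 0.013 m and contact force between wheel and the fingers above 2 N).
It fails at once if a tool or part lying about is lifted, carried or shifted by more than 20 mm (distance of any of drill, screwdriver, spare_sink, tape, jar, strip_board, screw_tray from where it was at the start of the episode above 0.02 m).
It also fails if it takes over 72 s, if anything falls off the work surface, if the arm or the gripper's body presses on something with over 40 N, if the wrist force passes 120 N, or if a joint passes its speed limit or range.

## Robot

A 6-joint arm with a two-finger parallel gripper is mounted at the origin on the work surface. World frame = base frame: x ahead of the robot, y to its left, z up, the work surface at z = 0. Lengths are in m, angles in degrees, forces in N, time in s.
With the tool pointing down it reaches from about 0.3 to 0.75 m from the base axis. Payload 8.5 kg.
Tool frame: the origin (TCP) lies at the very end of the fingers, on their centre line; the grasp point (between the pads) lies env.pinch_z behind it (env.pinch_z is the distance from the TCP to the grasp point, in m); z points along the fingers, y is the line along which they close (so a half turn about z gives the same grasp; the last joint's range is limited). The gripper opens to 85 mm and grips with 20 to 120 N. Pads are 22 mm wide; open, the fingers measure 114 mm over their backs; the gripper's body (76 mm by 85 mm) begins 54 mm behind the grasp point. The pads swing forward as they close: fully open they stand 13 mm farther back than shut.
Start: joints at [62.722, 21.807, 74.336, -0, 83.858, -12.336], TCP at [0.142, 0.531, 0.231] pointing down, gripper open.
Joint ranges: [-178.18, 178.18], [-50.72, 133.34], [12.68, 142.11], [-81.47, 261.47], [9.98, 163.14], [-165.26, 165.26]. Speed limits (degrees/s): [136.94, 136.94, 180, 180, 180, 180].

## Interface

Orientations are given as a 3x3 rotation matrix whose columns are the frame's x, y, z axes.
In Python, from rig import telemetry, get_image, env gives the robot as it stands. The module is installed in compiled form; this text tells all that it offers.
- The arm moves only by the tool apply_moves, never from a script. Its argument "series" is a list of rows, each a list of 7 numbers: the shift along the tool's x, y, z in mm, then the turn, a rotation vector about the tool's x, y, z in degrees, then the opening, from 0 (shut) to 1 (fully open). A call has 1 to 12 rows; each row shifts and turns the commanded pose from where the row before left it, along the tool's axes as they then stand; what a row does not reach is not made up. A row lasts 1/8 s, in which the tool goes at most 62.5 mm and 10.7 degrees, less where a joint would pass 70% of its speed; a pose out of reach is approached as far as the arm can. A call with a gripper value outside its range is refused whole. The fingers move at their own pace and stop on an object; "grip_force" is the grip in N (left out, the last holds). Time passes only in rows, so rows that do not move let the fingers close. It gives the time, the measured TCP pose, the force, the opening and the grip force at its end, in the units of the state.
- telemetry.observe(): the state, without advancing time (a new reading comes with each control period).
- get_image(name): name is "scene" or "top" or "wrist"; returns a dict with "frame" (480x640x3 uint8, red, green, blue), "z_map" (480x640 float32, m along the optical axis (not along the pixel's ray), 0 where there is no reading), "vertical_fov" (degrees; the focal length in pixels is half the picture's height over the tangent of half this angle, whatever the lens; pixels are square), "cx", "cy" (the principal point, pixels), "eye" and "attitude" of the camera in the world; the wrist camera has in their place "mount" (4x4, takes a point from camera to tool coordinates, whose origin is the TCP and whose axes are the flange's). Camera axes: x right, y up, looking along -z (the intrinsics and any distortion apply to the point x, -y, -z); pixel columns grow to the right and rows downward; lengths in m; the calibration is good to about 2 mm. A picture is of the moment at which its call begins: read the wrist's pose just before it.
- env.close_job(): hands the job in; it is judged then, once.
The state is a dict: "time_s": time; "q": joint angles; "qvel": joint speeds; "joint_efforts": joint torques, N m; "position": TCP position; "tool_rot": TCP orientation; "ft_force": force on the tool from outside, world axes, zero at the start; "wrist_torque": the same for the moment, N m; "grip_width": finger opening in m; "gripper_force": force on a finger pad.
Only numpy, scipy, OpenCV 4.12 (cv2) and the standard library are available. Lean on these libraries where they do the work, as an engineer would, in place of code of your own. Each camera call takes 0.05 s, during which the arm holds its last target. There are 200 camera calls.

## Working session

There is one attempt and no reset: what is moved stays moved. The work goes in short steps, Python scripts to look and compute and a tool call to move; the robot and the scene stay as the last step left them, time stands still between calls to the robot, and variables do not carry over. Pictures are saved under pics/ and viewed, at most 10 in all, crops included, and the job is handed in when it is done.

Besides the shell and the picture viewer there is one more tool, called after "Call:" as name(argument=value, ...) on one line, values as JSON. apply_moves: Moves the arm, as the interface text tells. Its arguments: {"type":"object","properties":{"series":{"type":"array"},"grip_force":{"type":"number"}},"required":["series"]}

```bash
mkdir -p pics; cat > h.py <<'E'
import numpy as np, cv2
from rig import telemetry, get_image, env
def grab(n):
    s=telemetry.observe(); im=get_image(n)
    if 'mount' in im:
        T=np.eye(4);T[:3,:3]=s['tool_rot'];T[:3,3]=s['position'];M=T@np.array(im['mount'])
        R,e=M[:3,:3],M[:3,3]
    else: R,e=np.array(im['attitude']),np.array(im['eye'])
    return im,R,e
def cloud(im,R,e):
    z=im['z_map'];h,w=z.shape;f=h/2/np.tan(np.radians(im['vertical_fov'])/2)
    u,v=np.meshgrid(np.arange(w),np.arange(h))
    P=np.stack([(u-im['cx'])/f*z,-(v-im['cy'])/f*z,-z],-1)@R.T+e
    P[z==0]=np.nan
    return P
E
python3 - <<'E'
from h import *
s=telemetry.observe();print(s['position'],s['tool_rot'],s['time_s'],env.pinch_z,s['ft_force'])
for n in['scene','top','wrist']:
    im,R,e=grab(n);cv2.imwrite(f'pics/{n}0.png',im['frame'][:,:,::-1]);P=cloud(im,R,e);np.savez(f'{n}0.npz',P=P,f=im['frame'],R=R,e=e)
    print(n,e,R,[k for k in im],im['vertical_fov'],im['cx'],im['cy'],(im['z_map']==0).mean())
E
```

```text
[0.14166241 0.53113008 0.230714  ] [[-9.66187517e-01  2.57839489e-01 -6.92744907e-04]
 [ 2.57840207e-01  9.66186682e-01 -1.31247707e-03]
 [ 3.30912486e-04 -1.44671646e-03 -9.99998899e-01]] 0.0 0.0187 [-0.38424903 -0.56023476  0.93430863]
scene [1.48734766 0.13504668 1.59316933] [[-0.24870359 -0.79865781  0.54798925]
 [ 0.96855272 -0.20928546  0.1345557 ]
 [ 0.00722222  0.56422096  0.82559224]] ['frame', 'z_map', 'vertical_fov', 'cx', 'cy', 'eye', 'attitude'] 46.558196130111014 323.3790775303229 237.73588604384733 0.004069010416666667
top [ 0.32903393 -0.09268494  1.77989692] [[ 0.02029915  0.99410792 -0.10647715]
 [-0.99962315  0.02214875  0.01621704]
 [ 0.01847983  0.10610783  0.99418289]] ['frame', 'z_map', 'vertical_fov', 'cx', 'cy', 'eye', 'attitude'] 42.47505531210864 322.0869120387656 236.0499435462308 0.0039680989583333335
wrist [0.06087631 0.55351478 0.37401331] [[ 0.25813953 -0.91395294 -0.31313575]
 [ 0.96610595  0.24359743  0.08543756]
 [-0.00180685 -0.32457713  0.94585751]] ['frame', 'z_map', 'vertical_fov', 'cx', 'cy', 'mount'] 64.74859618609827 313.1121712617734 245.31010888172176 0.0041015625
```

View pics/scene0.png

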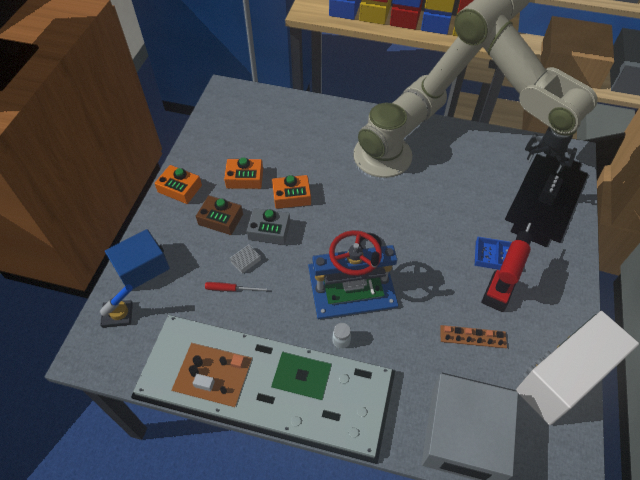

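View pics/top0.png

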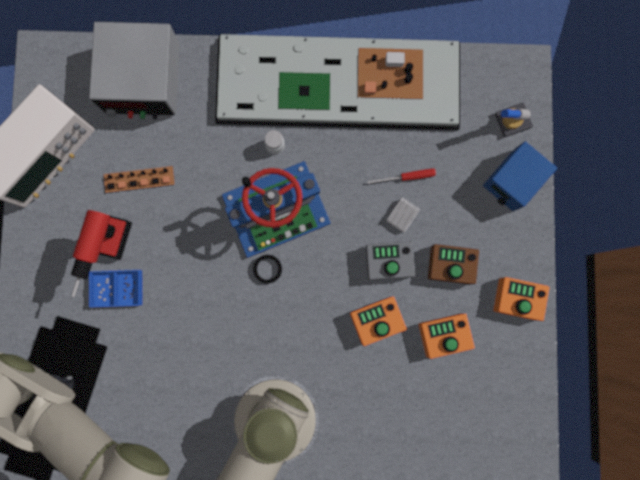

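The scene view shows the press with its red wheel at (356,253) and the grey timer at (268,224). In the top view the wheel is at (272,197), the black handle at about (247,183) and the grey timer's button at (392,268). The tape is at (267,268) and the jar at (274,142).

```bash
python3 - <<'E'
import numpy as np
from scipy.optimize import least_squares
def circ(p,r=None):
    f=lambda a:np.hypot(p[:,0]-a[0],p[:,1]-a[1])-a[2]
    s=least_squares(f,[*p[:,:2].mean(0),.05],loss='soft_l1',f_scale=.003);return s.x
for n in['top','scene']:
    d=np.load(n+'0.npz');P=d['P'];f=d['f'].astype(int);z=P[...,2]
    red=(f[...,0]>110)&(f[...,1]<70)&(z>.19)&(z<.24)
    c=np.nanmedian(P[red],0);near=np.hypot(P[...,0]-c[0],P[...,1]-c[1])<.12
    rp=P[red&near];k=circ(rp)
    for _ in range(2): k=circ(rp[abs(np.hypot(*(rp[:,:2]-k[:2]).T)-k[2])<.015])
    print(n,'wheel',k,np.percentile(rp[:,2],[5,50,95]))
    h=near&(z>.232)&(z<.3)
    r=np.hypot(P[...,0]-k[0],P[...,1]-k[1])
    hp=P[h&(r>.04)];print('handle',len(hp),np.median(hp,0),hp.min(0),hp.max(0)); t=hp[hp[:,2]>.268];print('top',len(t),t.mean(0))
    sp=P[h&(r<.03)];print('stem',len(sp),sp.mean(0) if len(sp) else '')
    y,x=(268,392) if n=='top' else (215,269)
    w=np.zeros(z.shape,bool);w[y-14:y+15,x-14:x+15]=1
    g=w&(f[...,1]>f[...,0]+25)&(f[...,1]>f[...,2]+15)&(z>.055)
    gp=P[g];print('btn',len(gp),np.median(gp,0),(gp.min(0)+gp.max(0))/2,gp[:,2].max())
    for nm,(v,u) in dict(jar=(142,274),tape=(258,266),tape2=(268,254)).items():
        if n=='top':print(nm,P[v,u])
E
```

```text
top wheel [0.59263981 0.01260874 0.0673153 ] [0.21078248 0.21650457 0.22345591]
handle 82 [0.6212609  0.07365235 0.2708537 ] [0.6133408  0.06433238 0.23311006] [0.6341828  0.08432038 0.28246998]
top 51 [0.62384268 0.07468727 0.27444959]
stem 42 [0.59290752 0.01235981 0.24760661]
btn 150 [ 0.43349556 -0.31252759  0.07728712] [ 0.44017382 -0.30509446  0.07241597] 0.08922126731555702
jar [0.77471014 0.02033375 0.07667657]
tape [0.45101816 0.0371896  0.0202995 ]
tape2 [0.42185056 0.07050699 0.01925849]
scene wheel [0.59662443 0.01116562 0.06772367] [0.20954554 0.2172888  0.22253591]
handle 98 [0.6331782  0.07606498 0.26302212] [0.61739545 0.06434087 0.2325775 ] [0.64055988 0.08635641 0.28616752]
top 40 [0.63010672 0.07533833 0.27480339]
stem 39 [0.59826536 0.01321744 0.24571978]
btn 102 [ 0.44466615 -0.31276857  0.07356028] [ 0.45163903 -0.30195645  0.07359135] 0.09199256030188008
```

Call:
apply_moves(series=[[0,0,-50,0,0,-7.45,0],[0,0,-50,0,0,-7.45,0],[-40,-40,0,0,0,0,0],[-40,-40,0,0,0,0,0],[-40,-40,0,0,0,0,0],[-40,-40,0,0,0,0,0],[-40,-40,0,0,0,0,0],[-40,-40,0,0,0,0,0],[-40,-40,0,0,0,0,0],[-40,-40,0,0,0,0,0],[-40,-40,0,0,0,0,0],[-30,-30,0,0,0,0,0]])

```text
time_s: 1.65
position: [0.5328, 0.1392, 0.3308]
tool_rot: [[-1.0, 0.002, -0.001], [0.002, 1.0, -0.0], [0.001, -0.0, -1.0]]
ft_force: [-0.1, 0.9, -0.2]
grip_width: -0.0002
gripper_force: 0.0
```

```bash
python3 - <<'E'
from h import *
print(telemetry.observe()['position'])
im,R,e=grab('wrist');cv2.imwrite('pics/w1.png',im['frame'][:,:,::-1]);P=cloud(im,R,e);np.savez('w1.npz',P=P,f=im['frame'])
r=np.hypot(P[...,0]-.595,P[...,1]-.012);z=P[...,2]
m=(r>.04)&(r<.1)&(z>.235)&(z<.3);p=P[m];print(m.sum(),np.median(p,0),p.min(0),p.max(0));t=p[p[:,2]>.27];print(t.mean(0),len(t))
s=P[(r<.02)&(z>.235)&(z<.26)];print('stem',len(s),s.mean(0) if len(s) else 0)
E
```

```text
[0.53280302 0.13921711 0.33082488]
187 [0.61804866 0.07830413 0.23926731] [0.61635463 0.06641008 0.23505272] [0.62722653 0.0878622  0.24527428]
[nan nan nan] 0
stem 715 [0.59435478 0.01609429 0.24549098]<stdin>:5: RuntimeWarning: Mean of empty slice.
  ret = um.true_divide(
```

View pics/w1.png

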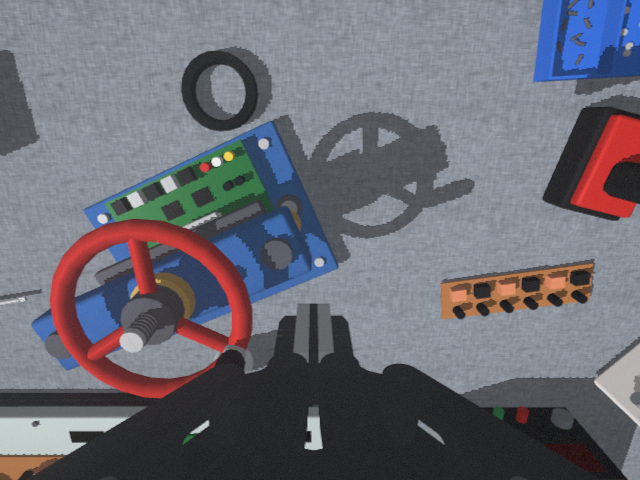

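Call:
apply_moves(series=[[-25,-28,0,0,0,0,0],[-25,-29,0,0,0,0,0],[0,0,29,0,0,0,0],[0,0,29,0,0,0,0],[0,0,29,0,0,0,0],[0,0,0,0,0,0,0]])

```text
time_s: 2.45
position: [0.5806, 0.0842, 0.2424]
tool_rot: [[-1.0, 0.001, -0.005], [0.001, 1.0, 0.0], [0.005, 0.0, -1.0]]
ft_force: [0.4, 0.4, 0.5]
grip_width: -0.0004
gripper_force: 0.0
```

```bash
python3 - <<'E'
import numpy as np
a=np.radians(100-4*np.arange(97));p=np.round(70*np.c_[-np.cos(a),np.sin(a)],1);d=np.diff(p,axis=0)
for i in range(0,96,12):print(i,[[round(float(x),1)+0,round(float(y),1)+0] for x,y in d[i:i+12]])
E
```

```text
0 [[-4.9, 0.7], [-4.9, 0.4], [-4.8, 0.0], [-4.9, -0.4], [-4.9, -0.7], [-4.7, -1.0], [-4.7, -1.3], [-4.6, -1.7], [-4.5, -2.0], [-4.3, -2.3], [-4.1, -2.6], [-4.0, -2.8]]
12 [[-3.7, -3.2], [-3.6, -3.4], [-3.2, -3.6], [-3.0, -3.9], [-2.8, -4.0], [-2.4, -4.2], [-2.1, -4.4], [-1.9, -4.6], [-1.5, -4.6], [-1.2, -4.7], [-0.8, -4.9], [-0.5, -4.8]]
24 [[-0.2, -4.9], [0.2, -4.9], [0.5, -4.8], [0.8, -4.9], [1.2, -4.7], [1.5, -4.6], [1.9, -4.6], [2.1, -4.4], [2.4, -4.2], [2.8, -4.0], [3.0, -3.9], [3.2, -3.6]]
36 [[3.6, -3.4], [3.7, -3.2], [4.0, -2.8], [4.1, -2.6], [4.3, -2.3], [4.5, -2.0], [4.6, -1.7], [4.7, -1.3], [4.7, -1.0], [4.9, -0.7], [4.9, -0.4], [4.8, 0.0]]
48 [[4.9, 0.4], [4.9, 0.7], [4.7, 1.0], [4.7, 1.3], [4.6, 1.7], [4.5, 2.0], [4.3, 2.3], [4.1, 2.6], [4.0, 2.8], [3.7, 3.2], [3.6, 3.4], [3.2, 3.6]]
60 [[3.0, 3.9], [2.8, 4.0], [2.4, 4.2], [2.1, 4.4], [1.9, 4.6], [1.5, 4.6], [1.2, 4.7], [0.8, 4.9], [0.5, 4.8], [0.2, 4.9], [-0.2, 4.9], [-0.5, 4.8]]
72 [[-0.8, 4.9], [-1.2, 4.7], [-1.5, 4.6], [-1.9, 4.6], [-2.1, 4.4], [-2.4, 4.2], [-2.8, 4.0], [-3.0, 3.9], [-3.2, 3.6], [-3.6, 3.4], [-3.7, 3.2], [-4.0, 2.8]]
84 [[-4.1, 2.6], [-4.3, 2.3], [-4.5, 2.0], [-4.6, 1.7], [-4.7, 1.3], [-4.7, 1.0], [-4.9, 0.7], [-4.9, 0.4], [-4.8, 0.0], [-4.9, -0.4], [-4.9, -0.7], [-4.7, -1.0]]
```

Call:
apply_moves(series=[[-4.9,0.7,0,0,0,0,0],[-4.9,0.4,0,0,0,0,0],[-4.8,0,0,0,0,0,0],[-4.9,-0.4,0,0,0,0,0],[-4.9,-0.7,0,0,0,0,0],[-4.7,-1.0,0,0,0,0,0],[-4.7,-1.3,0,0,0,0,0],[-4.6,-1.7,0,0,0,0,0]])

```text
time_s: 3.45
position: [0.6201, 0.0801, 0.2443]
tool_rot: [[-1.0, 0.001, -0.0], [0.001, 1.0, 0.0], [0.0, 0.0, -1.0]]
ft_force: [-2.8, 1.1, 0.8]
grip_width: -0.0
gripper_force: 1.5
```

Call:
apply_moves(series=[[-4.5,-2.0,0,0,0,0,0],[-4.3,-2.3,0,0,0,0,0],[-4.1,-2.6,0,0,0,0,0],[-4.0,-2.8,0,0,0,0,0],[-3.7,-3.2,0,0,0,0,0],[-3.6,-3.4,0,0,0,0,0],[-3.2,-3.6,0,0,0,0,0],[-3.0,-3.9,0,0,0,0,0],[-2.8,-4.0,0,0,0,0,0],[-2.4,-4.2,0,0,0,0,0],[-2.1,-4.4,0,0,0,0,0],[-1.9,-4.6,0,0,0,0,0]])

```text
time_s: 4.95
position: [0.6597, 0.0387, 0.2443]
tool_rot: [[-1.0, 0.001, 0.0], [0.001, 1.0, 0.0], [-0.0, 0.0, -1.0]]
ft_force: [-1.3, 3.4, 0.2]
grip_width: 0.0
gripper_force: 1.5
```

Call:
apply_moves(series=[[-1.5,-4.6,0,0,0,0,0],[-1.2,-4.7,0,0,0,0,0],[-0.8,-4.9,0,0,0,0,0],[-0.5,-4.8,0,0,0,0,0],[-0.2,-4.9,0,0,0,0,0],[0.2,-4.9,0,0,0,0,0],[0.5,-4.8,0,0,0,0,0],[0.8,-4.9,0,0,0,0,0],[1.2,-4.7,0,0,0,0,0],[1.5,-4.6,0,0,0,0,0],[1.9,-4.6,0,0,0,0,0],[2.1,-4.4,0,0,0,0,0]])

```text
time_s: 6.45
position: [0.6554, -0.0182, 0.2444]
tool_rot: [[-1.0, 0.001, 0.0], [0.001, 1.0, -0.0], [-0.0, -0.0, -1.0]]
ft_force: [2.6, 1.7, -0.3]
grip_width: 0.0
gripper_force: 1.5
```

Call:
apply_moves(series=[[2.4,-4.2,0,0,0,0,0],[2.8,-4.0,0,0,0,0,0],[3.0,-3.9,0,0,0,0,0],[3.2,-3.6,0,0,0,0,0],[3.6,-3.4,0,0,0,0,0],[3.7,-3.2,0,0,0,0,0],[4.0,-2.8,0,0,0,0,0],[4.1,-2.6,0,0,0,0,0],[4.3,-2.3,0,0,0,0,0],[4.5,-2.0,0,0,0,0,0],[4.6,-1.7,0,0,0,0,0],[4.7,-1.3,0,0,0,0,0]])

```text
time_s: 7.95
position: [0.6102, -0.053, 0.2444]
tool_rot: [[-1.0, 0.001, 0.0], [0.001, 1.0, -0.0], [-0.0, -0.0, -1.0]]
ft_force: [3.0, 0.7, 0.9]
grip_width: -0.0002
gripper_force: 1.5
```

Still in contact at about 3 N, and the path is on track.

Call:
apply_moves(series=[[4.7,-1.0,0,0,0,0,0],[4.9,-0.7,0,0,0,0,0],[4.9,-0.4,0,0,0,0,0],[4.8,0,0,0,0,0,0],[4.9,0.4,0,0,0,0,0],[4.9,0.7,0,0,0,0,0],[4.7,1.0,0,0,0,0,0],[4.7,1.3,0,0,0,0,0],[4.6,1.7,0,0,0,0,0],[4.5,2.0,0,0,0,0,0],[4.3,2.3,0,0,0,0,0],[4.1,2.6,0,0,0,0,0]])

```text
time_s: 9.45
position: [0.5543, -0.0426, 0.2443]
tool_rot: [[-1.0, 0.001, 0.0], [0.001, 1.0, 0.0], [-0.0, 0.0, -1.0]]
ft_force: [4.0, -1.6, -0.3]
grip_width: -0.0001
gripper_force: 1.8
```

Call:
apply_moves(series=[[4.0,2.8,0,0,0,0,0],[3.7,3.2,0,0,0,0,0],[3.6,3.4,0,0,0,0,0],[3.2,3.6,0,0,0,0,0],[3.0,3.9,0,0,0,0,0],[2.8,4.0,0,0,0,0,0],[2.4,4.2,0,0,0,0,0],[2.1,4.4,0,0,0,0,0],[1.9,4.6,0,0,0,0,0],[1.5,4.6,0,0,0,0,0],[1.2,4.7,0,0,0,0,0],[0.8,4.9,0,0,0,0,0]])

```text
time_s: 10.95
position: [0.5242, 0.0058, 0.2443]
tool_rot: [[-1.0, 0.001, -0.0], [0.001, 1.0, -0.0], [0.0, -0.0, -1.0]]
ft_force: [0.0, -2.5, -0.5]
grip_width: 0.0001
gripper_force: 1.5
```

Call:
apply_moves(series=[[0.5,4.8,0,0,0,0,0],[0.2,4.9,0,0,0,0,0],[-0.2,4.9,0,0,0,0,0],[-0.5,4.8,0,0,0,0,0],[-0.8,4.9,0,0,0,0,0],[-1.2,4.7,0,0,0,0,0],[-1.5,4.6,0,0,0,0,0],[-1.9,4.6,0,0,0,0,0],[-2.1,4.4,0,0,0,0,0],[-2.4,4.2,0,0,0,0,0],[-2.8,4.0,0,0,0,0,0],[-3.0,3.9,0,0,0,0,0]])

```text
time_s: 12.45
position: [0.5403, 0.0604, 0.2443]
tool_rot: [[-1.0, 0.001, 0.0], [0.001, 1.0, -0.0], [-0.0, -0.0, -1.0]]
ft_force: [-3.3, -2.6, 0.6]
grip_width: 0.0003
gripper_force: 1.5
```

Call:
apply_moves(series=[[-3.2,3.6,0,0,0,0,0],[-3.6,3.4,0,0,0,0,0],[-3.7,3.2,0,0,0,0,0],[-4.0,2.8,0,0,0,0,0],[-4.1,2.6,0,0,0,0,0],[-4.3,2.3,0,0,0,0,0],[-4.5,2.0,0,0,0,0,0],[-4.6,1.7,0,0,0,0,0],[-4.7,1.3,0,0,0,0,0],[-4.7,1.0,0,0,0,0,0],[0,0,0,0,0,0,0]])

```text
time_s: 13.82
position: [0.5822, 0.0841, 0.2444]
tool_rot: [[-1.0, 0.001, 0.001], [0.001, 1.0, 0.0], [-0.001, 0.0, -1.0]]
ft_force: [-0.5, 0.6, -0.2]
grip_width: -0.0003
gripper_force: 0.0
```

```bash
python3 - <<'E'
from h import *
print(telemetry.observe()['position'])
im,R,e=grab('wrist');cv2.imwrite('pics/w2.png',im['frame'][:,:,::-1])
im,R,e=grab('top');cv2.imwrite('pics/t2.png',cv2.resize(im['frame'][130:270,180:370,::-1],None,fx=4,fy=4))
E
```

```text
[0.58218033 0.08407256 0.24436421]
```

View pics/w2.png

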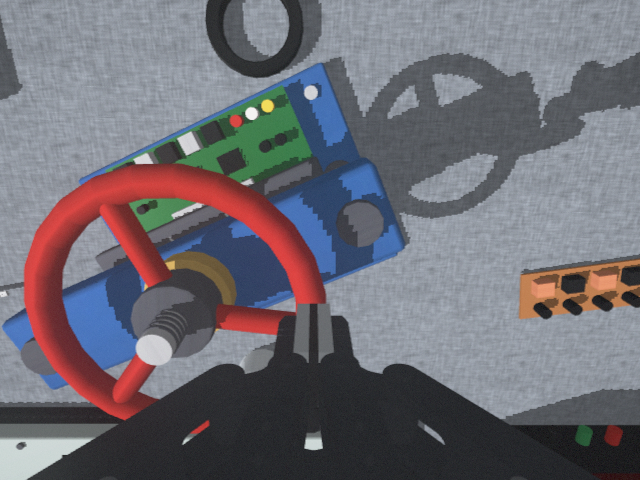

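The wrist view shows the handle hidden behind the fingers. The spokes are visible and give the wheel angle, so I compare them with the first wrist view.

```bash
cat >> h.py <<'E'
def spokes(P,f,c=(.595,.0135)):
    f=f.astype(int);d=P[...,:2]-np.array(c);r=np.hypot(d[...,0],d[...,1])
    m=(f[...,0]>100)&(f[...,1]<80)&(r>.027)&(r<.056)&(P[...,2]>.195)&(P[...,2]<.225)
    a=np.degrees(np.arctan2(d[...,1],d[...,0]))[m]%360
    h,_=np.histogram(a,72,(0,360))
    # 3-fold phase
    ph=np.degrees(np.angle(np.exp(3j*np.radians(a)).mean()))/3
    return {int(i*5):int(n) for i,n in enumerate(h) if n>15},ph%120
E
python3 - <<'E'
from h import *
for n in('top0','scene0','w1'):
    d=np.load(n+'.npz');print(n,spokes(d['P'],d['f']))
for n in('wrist','top','scene'):
    im,R,e=grab(n);print(n,spokes(cloud(im,R,e),im['frame']))
E
```

```text
top0 ({60: 18, 295: 18}, np.float64(63.267807345303275))
scene0 ({55: 16}, np.float64(62.56449527680951))
w1 ({55: 68, 60: 156, 65: 218, 70: 33, 170: 38, 175: 196, 180: 186, 185: 96, 295: 125, 300: 151, 305: 116, 310: 37}, np.float64(62.93490818876409))
wrist ({70: 24, 75: 185, 80: 319, 85: 539, 90: 148, 190: 181, 195: 642, 200: 477, 205: 283, 210: 34, 315: 130, 320: 240, 325: 238, 330: 123}, np.float64(82.93360477932708))
top ({200: 16, 205: 16, 320: 16}, np.float64(83.01704921175703))
scene ({75: 17}, np.float64(83.11623830018382))
```

Call:
apply_moves(series=[[-2.5,0.4,0,0,0,0,0],[-2.5,0.3,0,0,0,0,0],[-2.5,0.2,0,0,0,0,0],[-2.4,0.1,0,0,0,0,0],[-2.4,0,0,0,0,0,0],[-2.4,-0.1,0,0,0,0,0],[-2.4,-0.2,0,0,0,0,0],[-2.4,-0.3,0,0,0,0,0],[-2.4,-0.4,0,0,0,0,0],[0,0,0,0,0,0,0],[0,0,0,0,0,0,0]])

```text
time_s: 15.45
position: [0.6036, 0.084, 0.2441]
tool_rot: [[-1.0, 0.001, 0.0], [0.001, 1.0, -0.0], [-0.0, -0.0, -1.0]]
ft_force: [0.3, -0.3, 0.5]
grip_width: -0.0003
gripper_force: 0.0
```

```bash
python3 - <<'E'
from h import *
for n in('wrist','top','scene'):
    im,R,e=grab(n);print(n,spokes(cloud(im,R,e),im['frame'])[1])
E
```

```text
wrist 64.85034770071914
top 65.39326584378185
scene 64.76038100308133
```

The handle is at about 65° against 63° at the start, which is about 2 mm off. I back off and lift, then look at the timer.

Call:
apply_moves(series=[[8,0,0,0,0,0,0],[10,2,0,0,0,0,0],[0,0,-30,0,0,0,0],[0,0,-40,0,0,0,0],[10,-40,-20,0,0,0,0],[15,-45,0,0,0,0,0],[15,-45,0,0,0,0,0],[20,-45,0,0,0,0,0],[20,-45,0,0,0,0,0],[20,-45,0,0,0,0,0],[20,-45,0,0,0,0,0],[0,0,0,0,0,0,0]])

```text
time_s: 17.1
position: [0.4636, -0.2258, 0.3342]
tool_rot: [[-1.0, 0.005, -0.0], [0.005, 1.0, -0.0], [0.0, -0.0, -1.0]]
ft_force: [-0.6, 0.2, -0.4]
grip_width: 0.0001
gripper_force: 0.0
```

```bash
python3 - <<'E'
from h import *
print(telemetry.observe()['position'])
for n in('wrist','top','scene'):
    im,R,e=grab(n);f=im['frame'].astype(int);P=cloud(im,R,e);print(n,spokes(P,im['frame'])[1])
    if n=='wrist':cv2.imwrite('pics/w3.png',im['frame'][:,:,::-1])
    z=P[...,2]
    near=np.hypot(P[...,0]-.44,P[...,1]+.31)<.06
    g=(near&(f[...,1]>f[...,0]+20)&(f[...,1]>f[...,2]+10)&(z>.068)).astype(np.uint8)
    k,L,st,c=cv2.connectedComponentsWithStats(g)
    for i in range(1,k):
        if st[i,4]>12:
            p=P[L==i];print(st[i],c[i],np.median(p,0),p.min(0),p.max(0))
E
```

```text
[ 0.46364949 -0.2257893   0.33423104]
wrist 66.21421756768783
[212 153  31  30 695] [226.90071942 167.44892086] [ 0.4299986  -0.31447189  0.08150216] [ 0.41637163 -0.33242875  0.06996257] [ 0.44720571 -0.29992257  0.08397508]
top 65.20523099047739
[392 268   6   6  23] [394.47826087 270.60869565] [ 0.41874005 -0.32217091  0.08206964] [ 0.41229168 -0.32894389  0.06940184] [ 0.42699304 -0.31344755  0.09356661]
scene 65.0960370667934
[265 209   9   9  59] [268.50847458 213.13559322] [ 0.43452018 -0.3160733   0.08063344] [ 0.40870562 -0.33053148  0.06875274] [ 0.4490388  -0.30226795  0.09390564]
```

View pics/w3.png

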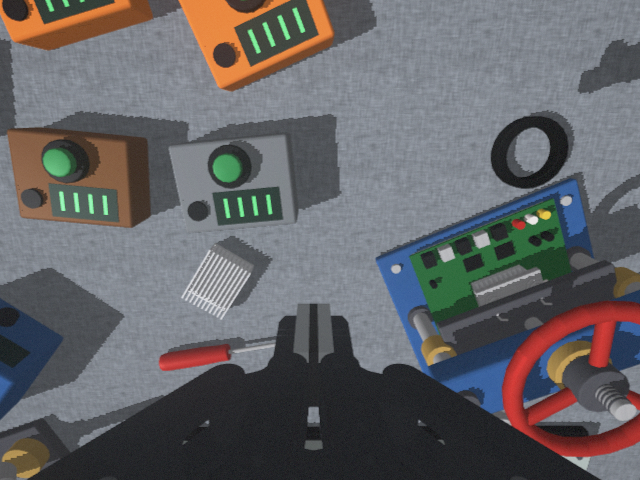

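The grey timer's button is at (228,167), at world (0.431, -0.316) with its top at about z = 0.082. I move over it and descend.

Call:
apply_moves(series=[[16,-45,0,0,0,0,0],[17,-45,0,0,0,0,0],[0,0,45,0,0,0,0],[0,0,45,0,0,0,0],[0,0,45,0,0,0,0],[0,0,45,0,0,0,0],[0,0,40,0,0,0,0],[0,0,15,0,0,0,0],[0,0,0,0,0,0,0]])

```text
time_s: 18.38
position: [0.4325, -0.3124, 0.0987]
tool_rot: [[-1.0, -0.001, -0.001], [-0.001, 1.0, 0.002], [0.001, 0.002, -1.0]]
ft_force: [0.4, -0.0, 0.0]
grip_width: -0.0002
gripper_force: 0.0
```

```bash
python3 - <<'E'
from h import *
print(telemetry.observe()['position'])
im,R,e=grab('wrist');cv2.imwrite('pics/w4.png',im['frame'][:,:,::-1])
E
```

```text
[ 0.43247837 -0.31242042  0.09867695]
```

View pics/w4.png

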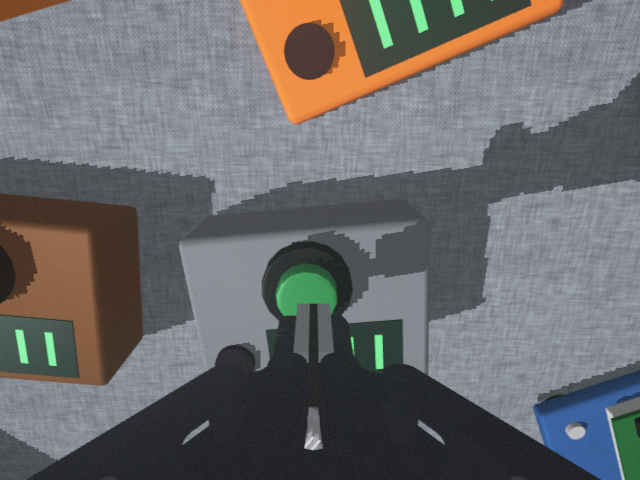

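The fingertips at (314,305) are over the green button, which is about 3 mm to the left. I correct for that and press slowly.

Call:
apply_moves(series=[[0,-3,6,0,0,0,0],[0,0,6,0,0,0,0],[0,0,4,0,0,0,0],[0,0,2,0,0,0,0],[0,0,1,0,0,0,0],[0,0,0,0,0,0,0]])

```text
time_s: 19.18
position: [0.432, -0.3168, 0.0804]
tool_rot: [[-1.0, 0.001, -0.0], [0.001, 1.0, 0.0], [0.0, 0.0, -1.0]]
ft_force: [-0.8, 1.1, 1.1]
grip_width: -0.0002
gripper_force: 0.8
```

Call:
apply_moves(series=[[0,0,1.5,0,0,0,0],[0,0,1.5,0,0,0,0],[0,0,0,0,0,0,0]])

```text
time_s: 19.55
position: [0.4321, -0.3168, 0.0774]
tool_rot: [[-1.0, 0.001, 0.0], [0.001, 1.0, -0.0], [-0.0, -0.0, -1.0]]
ft_force: [-1.1, 0.4, 3.4]
grip_width: 0.0002
gripper_force: 1.7
```

Force rises about 0.8 N/mm, so the button is roughly 3.5 mm down. I continue to the stop.

Call:
apply_moves(series=[[0,0,1,0,0,0,0],[0,0,1,0,0,0,0],[0,0,1,0,0,0,0],[0,0,0,0,0,0,0]])

```text
time_s: 20.05
position: [0.4321, -0.3169, 0.075]
tool_rot: [[-1.0, 0.001, 0.0], [0.001, 1.0, -0.001], [-0.0, -0.001, -1.0]]
ft_force: [-1.9, 2.5, 10.3]
grip_width: -0.0004
gripper_force: 5.2
```

The force jumped to 10 N, so the button is on its stop. I release and retreat.

Call:
apply_moves(series=[[0,0,-5,0,0,0,0],[0,0,-15,0,0,0,0],[0,0,-40,0,0,0,0],[0,0,-50,0,0,0,0],[0,0,-50,0,0,0,0],[0,0,0,0,0,0,0],[0,0,0,0,0,0,0],[0,0,0,0,0,0,0]])

```text
time_s: 21.05
position: [0.4318, -0.3165, 0.2332]
tool_rot: [[-1.0, 0.001, -0.002], [0.001, 1.0, 0.002], [0.002, 0.002, -1.0]]
ft_force: [0.5, 0.3, -0.0]
grip_width: 0.0002
gripper_force: 0.0
```

```bash
python3 - <<'E'
from h import *
for n in('top','scene'):
    im,R,e=grab(n);print(n,spokes(cloud(im,R,e),im['frame'])[1])
s=telemetry.observe();print(s['position'],s['ft_force'])
print(env.close_job())
E
```

```text
top 65.25627729534725
scene 64.95862400741282
[ 0.43189227 -0.31666326  0.23339306] [-0.06040317 -0.54270676  0.1595159 ]
the job is handed in; nothing more can be done
None
```

I turned the wheel one full turn clockwise, leaving the handle about 2° (2–3 mm) from its start, then pressed the green button to its stop and released it; the job was handed in at about 21 s, and no verdict was returned.

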